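# Unscrew the red cap of unknown thread hand and hold it up

### The job

Take the red cap off its port on the valve block. Nobody noted whether this port has a right-hand or a left-hand quarter-turn thread and nothing outside shows it, so try it both ways if need be: turn the cap until it comes up against its stop, then lift it straight off. Finish still holding the red cap upright and still in the air just above the block, clear of the port by a few centimetres; leave the grey cap screwed on as it is and do not disturb the tools lying around.

Things in the scene. Friction and masses are not known exactly. Their poses are not given: they have to be found in the camera images.
- block_top (a point): centre of the top face of the fixed aluminium valve block, 70 (its x) x 190 (its y) x 40 mm high, z up. Two ports stand 55 mm to either side of this point along its y: a steel boss 45 mm wide, 12 mm high, and a brass neck 28 mm high hidden in the cap. Red and grey cap may be on either port. One port loosens anticlockwise seen from above, the other clockwise; which is which changes.
- red_cap_mid (a point): centre (half-way up) of the red cap: round, knurled, 46 mm in diameter, 36 mm high, about 80 g, loose; z up along its axis, x along the white line on its flat top, which at the start points along the block's x (within 3 degrees). Screwed on, this point is 30 mm above block_top and 18 mm above the boss. Held at about 25 N, it slips round in the fingers when blocked.
- grey_cap_mid (a point): centre of the grey cap on the other port, 110 mm from the red one: same size, height and white line. To be left alone.
- grey_cap_mark (a point): outer end of the white line on top of the grey cap, 20 mm from its axis.
- caliper_pt (a point): steel caliper lying on the table, 77x230x11 mm, loose; point near its middle, 4 mm up. Leave alone.
- work_block_pt (a point): filed steel block with drilled holes, 45x75x18 mm, loose, behind the valve block; point at its middle. Leave alone.
- try_square_pt (a point): try square, 168x100x17 mm, lying loose on the left; point near its middle. Leave alone.
- spanner_17_pt (a point): steel spanner, 35x224x8 mm, lying loose behind the valve block; point at its middle. Leave alone.
- red_cap: the red cap; origin at the centre of its open underside, 18 mm below red_cap_mid, same axes. Quarter-turn (bayonet) thread, turns easily and does not rise: the wrong way it is blocked after about 5 degrees; the right way it stops at about 70 degrees, and from about 54 to 70 degrees it lifts straight off; elsewhere it lifts at most 2 mm. Clear of the neck when 30 mm up.

How it is judged:
On the way:
1. the red cap has been turned well round (more than 40 degrees) while still down on its port (angle between the x axis of red_cap_mid and the x axis of block_top, either way round above 0.7 rad and z of red_cap_mid in the frame of block_top below 0.036 m), for 0.1 s.
At the end, for the whole second after the job is handed in: The gripper holds the red cap still (under 30 mm/s), upright (within 17 degrees), 40 to 220 mm above where it was screwed on and within 110 mm horizontally of the block's centre; the grey cap is still down on its port, turned less than 20 degrees (z of red_cap_mid in the frame of block_top between 0.07 and 0.25 m and horizontal distance between red_cap_mid and block_top below 0.11 m and angle between red_cap_mid's own z axis and vertical below 0.3 rad and contact force between the fingers and red_cap above 1 N and linear speed of red_cap below 0.03 m/s and z of grey_cap_mid in the frame of block_top below 0.038 m and distance of grey_cap_mark from where it was at the start of the episode below 0.008 m); the arm keeps its last pose, push and grip.
It fails at once if the grey cap is turned (its mark moves more than 8 mm) or raised more than 8 mm (not (z of grey_cap_mid in the frame of block_top below 0.038 m and distance of grey_cap_mark from where it was at the start of the episode below 0.008 m)).
It fails at once if a tool or part lying around is moved more than 30 mm (distance of any of caliper_pt, work_block_pt, try_square_pt, spanner_17_pt from where it was at the start of the episode above 0.03 m).
It also fails if it takes over 42 s, if anything falls off the work surface, if the arm or the gripper's body presses on something with over 40 N, if the wrist force passes 120 N, or if a joint passes its speed limit or range.

### The arm

A 7-joint arm with a two-finger parallel gripper is mounted at the origin on the work surface; the furniture and walls round the work are solid. World frame = base frame: x ahead of the robot, y to its left, z up, the work surface at z = 0. Lengths are in m, angles in rad, forces in N, time in s.
With the tool pointing down it reaches from about 0.4 to 0.9 m from the base axis. Payload 5.5 kg.
Tool frame: the origin (TCP) lies midway between the tips of the shut fingers; the grasp point (between the pads) lies 19 mm behind it (manip.grip_depth is the distance from the TCP to the grasp point, in m); z points along the fingers, x is the direction in which the jaws open and shut, and the axes are right-handed (so a half turn about z gives the same grasp; the last joint's range is limited). The gripper opens to 92 mm and grips with 3 to 60 N. Pads are 19 mm wide; open, the fingers measure 130 mm over their backs; the gripper's body (75 mm by 190 mm) begins 47 mm behind the grasp point.
Start: joints at [1.518, 0.501, -0.427, 1.55, 0.221, 1.138, -0.21], TCP at [0.202, -0.618, 0.227] pointing down, gripper open.
Joint ranges: [-2.88, 2.88], [-0.31, 2.03], [-1.54, 1.56], [0.2, 2.42], [-1.41, 4.55], [0.19, 2.02], [-2.57, 2.57]. Speed limits (rad/s): [2.57, 2.57, 3.14, 3.14, 3.14, 3.14, 3.14].

### API

Orientations are given as a unit quaternion [x, y, z, w].
In Python, from bench import manip, effector, viewer gives the robot as it stands. Calls block until the motion is done:
- manip.move_pose(position, orientation): joint-space move of the TCP to a pose.
- manip.servo_line(position, ori=None, vel=0.15): straight line of the TCP; ori=None keeps the orientation; vel is the mean speed in m/s.
- manip.movej(angles): joint-space move.
- effector.open_jaws() and effector.close(f_grip=None): open the fingers fully, or close them until they stop; f_grip is the grip in N (None keeps the last).
- manip.sleep(seconds).
- manip.solve_ik(position, orientation): joint angles nearest the present ones, or None.
- viewer.get_image(name): name is "scene" or "top" or "wrist"; returns the picture (400x640x3 uint8, red, green, blue); there is no depth.
- viewer.get_calibration(name): a dict with "vfov" (degrees; the focal length in pixels is half the picture's height over the tangent of half this angle, whatever the lens; pixels are square), "cx", "cy" (the principal point, pixels), "dist_coeffs" ([k1, k2, p1, p2, k3] as OpenCV has them; the pictures are not rectified), "eye" and "attitude" of the camera in the world. Camera axes: x right, y down, z forward; pixel columns grow to the right and rows downward; lengths in m; the calibration is good to about 2 mm. A picture is of the moment at which its call begins: read the wrist's pose just before it. get_calibration takes no time and is no camera call; for the wrist camera it gives the pose at the moment of the call.
A pose or a line that the arm cannot do raises manip.PlanningError and nothing moves.
- manip.hand_in(): hands the job in, once; it reports no verdict.
Readings, each from a call of its own:
- manip.current_clock(): time.
- manip.current_q(): joint angles.
- manip.current_joint_velocities(): joint speeds.
- manip.current_tau(): joint torques, N m.
- manip.current_tool_pos(): TCP position.
- manip.current_tcp_rot(): TCP orientation.
- manip.current_force(): force on the tool from outside, world axes, zero at the start.
- manip.current_wrist_torque(): the same for the moment, N m.
- manip.current_finger_gap(): finger opening in m.
Only numpy, scipy, OpenCV 4.12 (cv2) and the standard library are available. Lean on these libraries where they do the work, as an engineer would, in place of code of your own. Each camera call takes 0.05 s, during which the arm holds its last target.

## Working session

There is one attempt and no reset: what is moved stays moved. The work goes in short steps, each a Python script; the robot and the scene stay as the last script left them, time stands still between calls to the robot, and variables do not carry over. Pictures are saved under pics/ and viewed, and the job is handed in when it is done.

```bash
mkdir -p pics; python3 - <<'E'
from bench import manip, effector, viewer
import cv2
for n in ["scene","top","wrist"]:
    im=viewer.get_image(n); cv2.imwrite(f"pics/{n}0.png",im[:,:,::-1]); print(n,viewer.get_calibration(n))
print(manip.current_clock(),manip.current_tool_pos(),manip.current_tcp_rot())
E
```

```text
scene {'vfov': 57.92519964037149, 'cx': 320.0384171672508, 'cy': 195.2949961050794, 'dist_coeffs': array([-0.03057106,  0.        ,  0.        ,  0.        ,  0.        ]), 'eye': array([ 0.24213218, -0.54729751,  0.68900548]), 'attitude': array([ 0.87820666, -0.26288   ,  0.12465929, -0.37961459])}
top {'vfov': 49.761071035764886, 'cx': 317.97569497044975, 'cy': 197.93721597906298, 'dist_coeffs': array([-0.11771708,  0.        ,  0.        ,  0.        ,  0.        ]), 'eye': array([0.42540497, 0.01922372, 1.10702262]), 'attitude': array([-0.69173022,  0.71511886, -0.07289735,  0.06928416])}
wrist {'vfov': 58.89257447939717, 'cx': 312.20570846550675, 'cy': 198.79379283382082, 'dist_coeffs': array([-0.02475909,  0.        ,  0.        ,  0.        ,  0.        ]), 'eye': array([ 0.27815843, -0.59254511,  0.38361762]), 'attitude': array([ 0.79989297, -0.58046125, -0.09001415,  0.123018  ])}
0.15 [ 0.20167042 -0.61736254  0.2258961 ] [ 8.09506515e-01 -5.87110394e-01 -5.92912143e-04 -4.85164546e-04]
```

View pics/scene0.png

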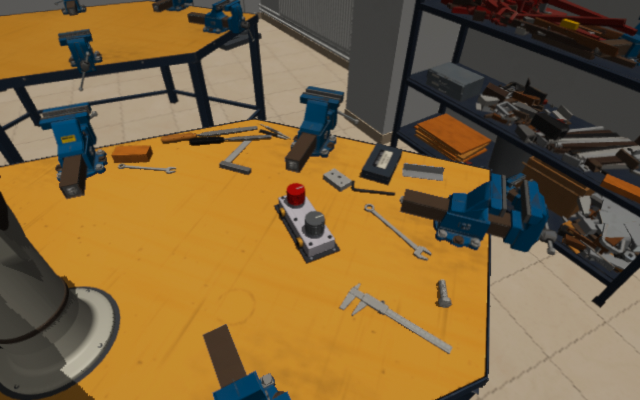

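View pics/top0.png

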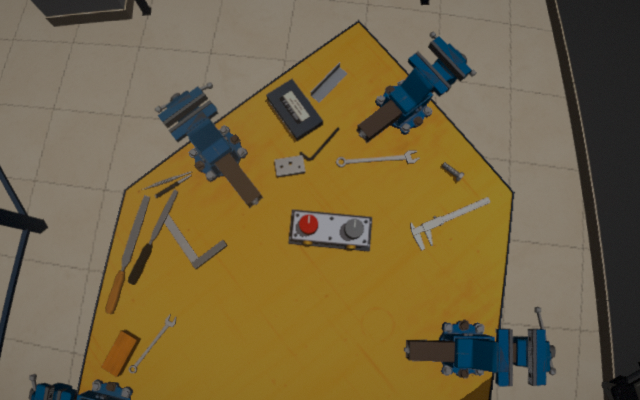

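```bash
python3 - <<'E'
import cv2
im=cv2.imread("pics/top0.png")[195:265,270:390]
cv2.imwrite("pics/topc.png",cv2.resize(im,None,fx=6,fy=6,interpolation=cv2.INTER_CUBIC))
im=cv2.imread("pics/scene0.png")[170:270,260:360]
cv2.imwrite("pics/scenec.png",cv2.resize(im,None,fx=6,fy=6,interpolation=cv2.INTER_CUBIC))
E
```

```text
(no output)
```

View pics/topc.png

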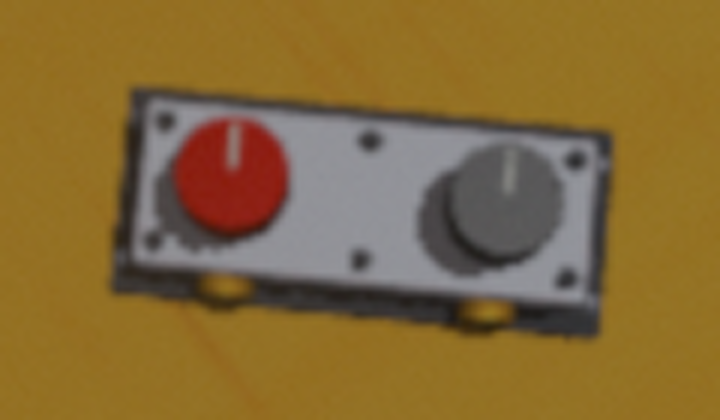

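View pics/scenec.png

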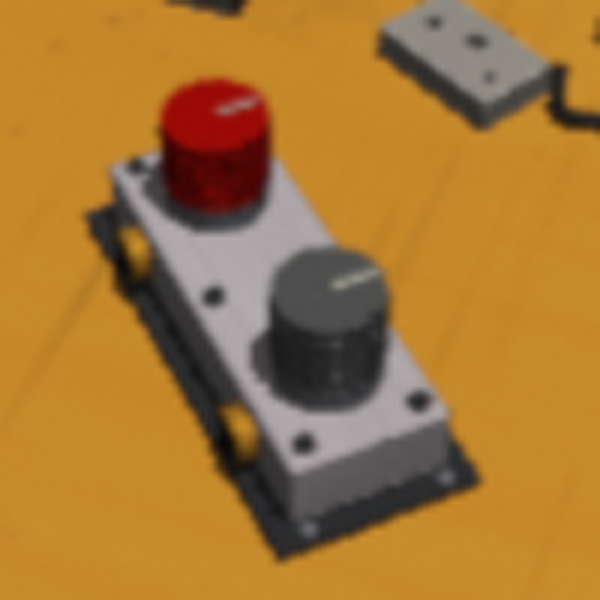

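The top view shows the red cap's top at crop (231,176) and the grey at (507,198). In the scene crop they are at (216,118) and (329,290). I'll triangulate these.

```bash
cat > h.py <<'E'
import numpy as np, cv2
from scipy.spatial.transform import Rotation as R
from bench import manip, effector, viewer
def ray(cal,p):
    f=200/np.tan(np.radians(cal['vfov']/2)); K=np.array([[f,0,cal['cx']],[0,f,cal['cy']],[0,0,1]])
    u=cv2.undistortPoints(np.array([[p]],float),K,cal['dist_coeffs'])[0,0]
    d=R.from_quat(cal['attitude']).apply([u[0],u[1],1]); return cal['eye'],d/np.linalg.norm(d)
def tri(rs):
    A=0;b=0
    for e,d in rs:
        M=np.eye(3)-np.outer(d,d);A=A+M;b=b+M@e
    x=np.linalg.solve(A,b); return x,[np.linalg.norm((np.eye(3)-np.outer(d,d))@(x-e)) for e,d in rs]
def atz(r,z):
    e,d=r; return e+d*(z-e[2])/d[2]
def proj(cal,X):
    f=200/np.tan(np.radians(cal['vfov']/2)); K=np.array([[f,0,cal['cx']],[0,f,cal['cy']],[0,0,1]])
    Ri=R.from_quat(cal['attitude']).inv(); 
    return cv2.projectPoints(np.atleast_2d(Ri.apply(np.atleast_2d(X)-cal['eye'])),np.zeros(3),np.zeros(3),K,cal['dist_coeffs'])[0][:,0]
E
python3 - <<'E'
from h import *
t=viewer.get_calibration('top');s=viewer.get_calibration('scene')
T=lambda x,y:ray(t,((x+.5)/6-.5+270,(y+.5)/6-.5+195))
S=lambda x,y:ray(s,((x+.5)/6-.5+260,(y+.5)/6-.5+170))
print('red',tri([T(231,176),S(216,118)]));print('grey',tri([T(507,198),S(329,290)]))
print('redline',tri([T(236,123),S(258,100)]))
z=.098
a,b=atz(T(231,176),z),atz(T(507,198),z);print(a,b,np.linalg.norm(a-b))
print(manip.current_q())
E
```

```text
red (array([0.57213603, 0.03573548, 0.08714218]), [np.float64(0.0011189614011167103), np.float64(0.0011189614011165982)])
grey (array([ 0.55837943, -0.07301582,  0.08836588]), [np.float64(5.879717230872425e-05), np.float64(5.8797172308793135e-05)])
redline (array([0.59220643, 0.03342394, 0.08949798]), [np.float64(0.00024488161463091644), np.float64(0.00024488161463102627)])
[0.5695444  0.03598966 0.098     ] [ 0.55717546 -0.07216787  0.098     ] 0.10886248322637074
[ 1.51822449  0.50168787 -0.42683288  1.55117659  0.22078263  1.1383051
 -0.21027486]
```

```bash
python3 - <<'E'
from h import *
c=np.array([0.572,0.0357])
for d in range(0,360,30):
    q=(R.from_euler('z',d-6.9,degrees=True)*R.from_euler('x',180,degrees=True)).as_quat()
    for z in (.2,.059):
        j=manip.solve_ik([*c,z],q); print(d,z,None if j is None else np.round(j,2))
E
```

```text
0 0.2 [ 0.69  0.61 -1.11  1.76  0.6   1.15 -0.72]
0 0.059 [ 0.49  0.7  -0.8   1.86  0.66  0.87 -0.76]
30 0.2 [ 0.69  0.61 -1.1   1.76  0.59  1.15 -0.19]
30 0.059 [ 0.54  0.74 -0.88  1.86  0.72  0.9  -0.28]
60 0.2 [ 0.66  0.57 -1.04  1.76  0.55  1.13  0.37]
60 0.059 [ 0.58  0.77 -0.94  1.85  0.78  0.93  0.2 ]
90 0.2 [ 0.7   0.62 -1.13  1.76  0.61  1.16  0.84]
90 0.059 [ 0.62  0.81 -1.    1.85  0.83  0.97  0.69]
120 0.2 [ 0.78  0.74 -1.3   1.76  0.75  1.25  1.25]
120 0.059 [ 0.76  1.05 -1.31  1.85  1.11  1.21  1.04]
150 0.2 [ 0.78  0.74 -1.3   1.76  0.75  1.25  1.78]
150 0.059 [ 0.76  1.05 -1.31  1.85  1.11  1.21  1.56]
180 0.2 [ 0.78  0.74 -1.3   1.76  0.75  1.25  2.3 ]
180 0.059 [ 0.76  1.05 -1.31  1.85  1.11  1.21  2.09]
210 0.2 [-0.74  0.46  0.82  1.81 -0.39  1.04 -2.5 ]
210 0.059 [-0.62  0.65  0.68  1.9  -0.57  0.79 -2.37]
240 0.2 [-0.47  0.38  0.46  1.8  -0.2   1.   -2.15]
240 0.059 [-0.29  0.56  0.24  1.88 -0.19  0.72 -2.16]
270 0.2 [ 0.67  0.59 -1.06  1.76  0.56  1.14 -2.26]
270 0.059 [ 0.41  0.66 -0.69  1.86  0.56  0.82 -2.25]
300 0.2 [ 0.7   0.62 -1.13  1.76  0.61  1.16 -1.78]
300 0.059 [ 0.45  0.68 -0.74  1.86  0.6   0.84 -1.76]
330 0.2 [ 0.69  0.6  -1.09  1.76  0.58  1.15 -1.23]
330 0.059 [ 0.46  0.69 -0.76  1.86  0.62  0.85 -1.25]
```

```bash
python3 - <<'E'
from h import *
q=(R.from_euler('z',-6.9,degrees=True)*R.from_euler('x',180,degrees=True)).as_quat()
manip.move_pose([0.572,0.0357,0.2],q)
print(manip.current_clock(),manip.current_tool_pos(),manip.current_q(),manip.current_force(),manip.current_wrist_torque())
cal=viewer.get_calibration('wrist'); im=viewer.get_image('wrist').copy()
import json;json.dump({k:np.array(v).tolist() for k,v in cal.items()},open('w1.json','w'))
cv2.imwrite('pics/w1raw.png',im[:,:,::-1])
a=np.arange(0,2*np.pi,.2)
for c in ([0.572,0.0357],[.5584,-.073]):
    for p in proj(cal,[[c[0]+.023*np.cos(t),c[1]+.023*np.sin(t),.088] for t in a]): cv2.circle(im,tuple(int(round(v)) for v in p),1,(0,255,0),-1)
cv2.imwrite('pics/w1.png',im[:,:,::-1])
E
```

```text
2.8083 [0.57217831 0.03425957 0.19980781] [ 0.69580965  0.61026458 -1.10711964  1.76093558  0.59593539  1.15264068
 -0.7189119 ] [ 0.57309327 -0.65839315  0.55454764] [-0.00281016 -0.10250532  0.01489181]
```

View pics/w1.png

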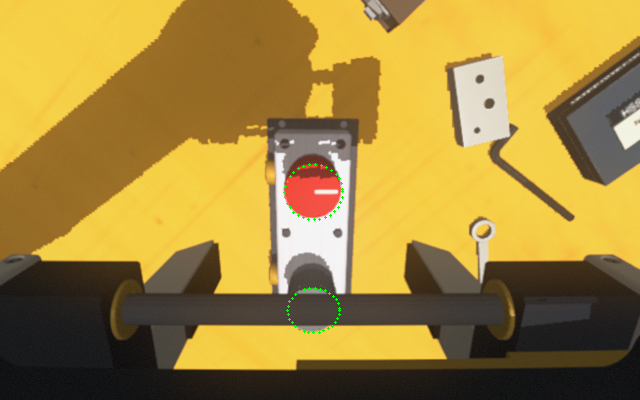

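The cap sits inside its predicted circle at about (314,191), within roughly 1 px. The jaws straddle it, so I'll descend.

```bash
python3 - <<'E'
from h import *
manip.servo_line([0.572,0.0357,0.059],vel=0.08)
manip.sleep(0.3)
print(manip.current_clock(),manip.current_tool_pos(),manip.current_q(),manip.current_force())
E
```

```text
5.0667 [0.57212108 0.03567263 0.05916215] [ 0.58347199  0.77369854 -0.94627158  1.85383051  0.78053729  0.93694916
 -0.84887431] [ 0.40230189 -0.23168328  0.37690607]
```

```bash
python3 - <<'E'
from h import *
effector.close(f_grip=30); manip.sleep(0.2)
print(manip.current_clock(),manip.current_finger_gap(),manip.current_tool_pos(),manip.current_force(),manip.current_wrist_torque())
q0=manip.current_q()
y0=R.from_quat(manip.current_tcp_rot()).as_matrix()
for k in range(1,6):
    q=np.array(q0);q[6]+=np.radians(3*k);manip.movej(q)
    y=R.from_quat(manip.current_tcp_rot()).as_matrix()
    print(3*k,round(manip.current_clock(),2),np.degrees(np.arctan2(y[1,0],y[0,0])-np.arctan2(y0[1,0],y0[0,0])).round(2),np.round(manip.current_tool_pos(),4),np.round(manip.current_force(),1),np.round(manip.current_wrist_torque(),3),np.round(manip.current_tau()[6],2))
E
```

```text
6.0667 0.04476916110860458 [0.57203629 0.03569343 0.05898732] [-0.11459307 -0.23444378  0.60558189] [-0.03594494 -0.18610246  0.00609984]
3 6.32 2.92 [0.5721 0.0355 0.059 ] [ 1.1 -0.8  0.3] [-0.09  -0.119 -0.028] 0.19
6 6.57 5.84 [0.5722 0.0355 0.059 ] [ 1.1 -0.  -0.6] [-0.135 -0.197 -0.291] 0.46
9 6.82 8.79 [0.5722 0.0355 0.059 ] [ 0.4 -0.4 -0.2] [-0.093 -0.313 -0.777] 0.92
12 7.07 11.8 [0.5723 0.0353 0.059 ] [ 2.1 -1.  -0.3] [-0.262 -0.442 -0.854] 1.05
15 7.32 14.82 [0.5724 0.0352 0.059 ] [ 2.  -1.7 -0.6] [-0.347 -0.697 -0.934] 1.08
```

Anticlockwise blocks at about 5° (torque climbs to 0.9 N m and the cap slips), so clockwise is the way off.

```bash
python3 - <<'E'
from h import *
q0=np.array(manip.current_q());n=0
y0=R.from_quat(manip.current_tcp_rot()).as_matrix()
for k in range(1,24):
    q=q0.copy();q[6]-=np.radians(5*k);manip.movej(q)
    y=R.from_quat(manip.current_tcp_rot()).as_matrix(); m=manip.current_wrist_torque()
    print(5*k,round(manip.current_clock(),2),np.degrees(np.arctan2(y[1,0],y[0,0])-np.arctan2(y0[1,0],y0[0,0])).round(1),np.round(manip.current_tool_pos(),4),np.round(manip.current_force(),1),np.round(m,2))
    n = n+1 if m[2]>.5 else 0
    if n>=2 and k>4: break
im=viewer.get_image('scene');cv2.imwrite('pics/s2.png',cv2.resize(im[140:280,230:400,::-1],None,fx=4,fy=4))
im=viewer.get_image('wrist');cv2.imwrite('pics/w2.png',im[:,:,::-1])
E
```

```text
5 7.57 -4.9 [0.5722 0.0352 0.059 ] [ 1.2 -2.4  0.4] [-0.37 -0.39 -0.03]
10 7.82 -9.8 [0.5722 0.0355 0.059 ] [ 0.5 -0.8 -0.7] [-0.19 -0.24  0.02]
15 8.07 -14.7 [0.5721 0.0356 0.059 ] [ 0.5 -0.6 -0.6] [-0.07 -0.17 -0.02]
20 8.32 -19.7 [0.5721 0.0355 0.0589] [0.1 0.5 0.3] [ 0.07 -0.1   0.02]
25 8.57 -24.7 [0.5722 0.0354 0.059 ] [ 0.2  0.7 -0.4] [ 0.01 -0.06 -0.  ]
30 8.82 -29.7 [0.5722 0.0353 0.059 ] [-0.8 -0.1 -0.1] [-0.01  0.03  0.05]
35 9.07 -34.7 [0.5721 0.0353 0.0589] [-1.4  1.1 -0. ] [ 0.13  0.11 -0.07]
40 9.32 -39.7 [0.5721 0.0355 0.059 ] [-1.8  1.2  1.1] [0.13 0.33 0.01]
45 9.57 -44.7 [0.572  0.0356 0.059 ] [-3.2  0.8  1.1] [ 0.21  0.62 -0.02]
50 9.82 -49.7 [0.5717 0.0353 0.0589] [-5.3  0.4  3.9] [ 0.12  0.96 -0.09]
55 10.07 -54.7 [0.5716 0.0353 0.0589] [-6.1  0.3  3.5] [ 0.14  1.04 -0.06]
60 10.32 -59.7 [0.5715 0.0355 0.0589] [-5.8  1.4  4.5] [ 0.19  1.08 -0.07]
65 10.57 -64.7 [0.5715 0.0355 0.0589] [-5.8  0.7  3.8] [ 0.17  1.07 -0.04]
70 10.82 -69.7 [0.5714 0.0356 0.0589] [-5.5  2.4  4.5] [ 0.25  1.16 -0.02]
75 11.07 -74.7 [0.5713 0.0358 0.0589] [-6.2  2.2  3. ] [ 0.34  1.21 -0.01]
80 11.32 -79.7 [0.5709 0.0359 0.0589] [-7.6  1.1  4.9] [0.33 1.45 0.11]
85 11.57 -84.6 [0.5714 0.0362 0.059 ] [-5.4  1.5  3.2] [0.4  1.12 0.44]
90 11.82 -89.6 [0.5721 0.0364 0.059 ] [-3.3  3.3  1.5] [0.76 0.82 0.63]
95 12.07 -94.6 [0.5723 0.0364 0.0591] [-3.6  6.   1.4] [0.94 0.7  0.82]
```

View pics/s2.png

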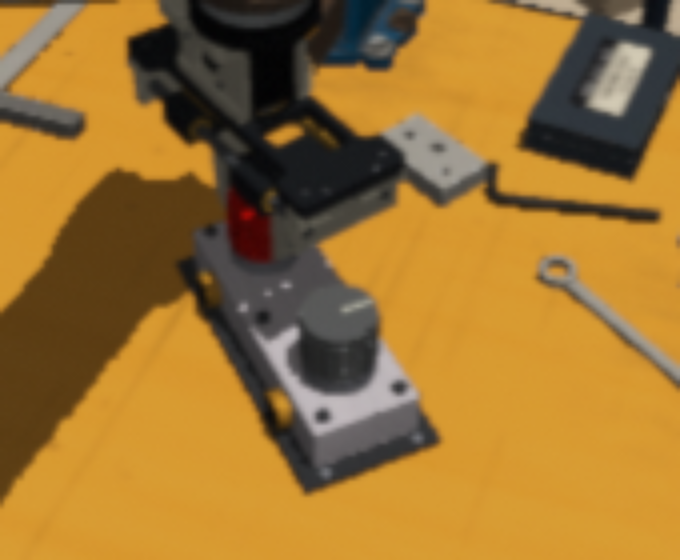

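View pics/w2.png

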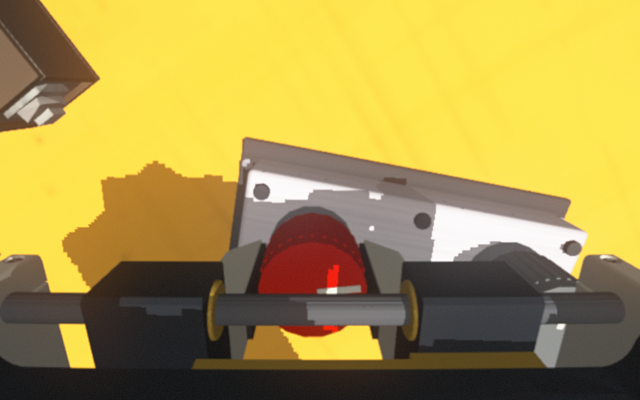

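Torque rose after about 80° of hand travel, and the wrist view shows the white line turned well round, so the cap is at its stop. I'll ease back 4° and lift, watching the force.

```bash
python3 - <<'E'
from h import *
q=np.array(manip.current_q());q[6]+=np.radians(4);manip.movej(q)
p0=np.array(manip.current_tool_pos());print(p0,np.round(manip.current_force(),1))
for dz in (.003,.006,.012,.025,.04,.06,.085):
    manip.servo_line(p0+[0,0,dz],vel=.03 if dz<.03 else .06)
    f=manip.current_force();print(dz,np.round(manip.current_tool_pos(),4),np.round(f,1),manip.current_finger_gap())
    if abs(f[2])>18: print('stuck');break
manip.sleep(.3)
im=viewer.get_image('scene');cv2.imwrite('pics/s3.png',cv2.resize(im[100:280,210:400,::-1],None,fx=3,fy=3))
im=viewer.get_image('wrist');cv2.imwrite('pics/w3.png',im[:,:,::-1])
print(manip.current_clock())
E
```

```text
[0.57248434 0.03669839 0.05908872] [-2.9  3.2  0.5]
0.003 [0.5724 0.0364 0.062 ] [-1.3  2.7 -1.7] 0.0450698339774234
0.006 [0.5724 0.0364 0.0652] [-2.8  1.8 -1.6] 0.045397140033143844
0.012 [0.5725 0.0365 0.0716] [-3.2  1.   0.6] 0.04530359289226297
0.025 [0.573  0.0363 0.0844] [-0.5 -0.  -0.5] 0.045120085767916165
0.04 [0.5729 0.0367 0.0997] [-0.4  0.1 -1. ] 0.045393322977787885
0.06 [0.5728 0.0366 0.1195] [ 0.3  0.4 -1. ] 0.045541388969269174
0.085 [0.5726 0.0366 0.1444] [-0.4 -0.6 -0.9] 0.04505528456160989
15.7
```

View pics/s3.png

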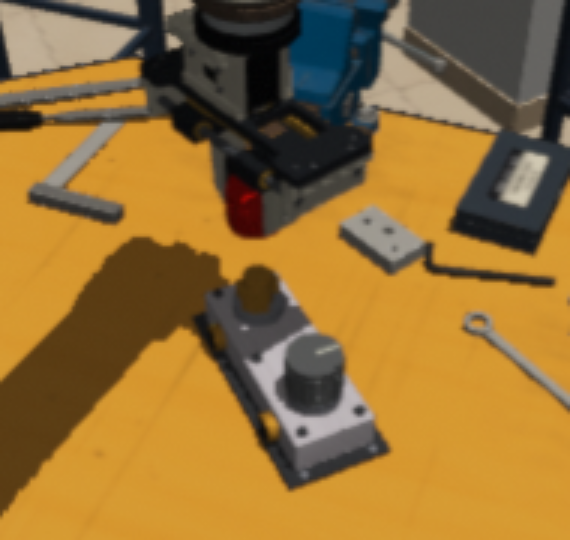

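View pics/w3.png

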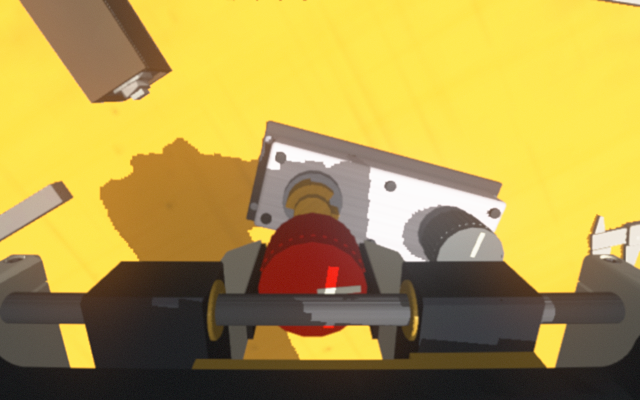

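The red cap is held clear at scene crop (247,205), with the bare brass neck visible below it at (258,290). The grey cap and tools haven't moved, so I'll hand in.

```bash
python3 - <<'E'
from h import *
print(np.abs(manip.current_joint_velocities()).max(),manip.current_finger_gap(),manip.current_tool_pos())
manip.hand_in();print(manip.current_clock())
E
```

```text
0.0016127566879215406 0.04498443563041191 [0.5723397  0.03672922 0.14389361]
the job is handed in; nothing more can be done
the job is handed in; nothing more can be done
```

The red cap is off its port and the job is handed in. The gripper was holding it upright, about 85 mm above where it was screwed on.

- **Turning:** Anticlockwise blocked at about 5°. I then turned it clockwise to its stop at about 70°, eased back 4° and lifted it straight off.
- **Last checks:** The last pictures showed the bare brass neck under the cap, the grey cap still down with its white line pointing as before, and the tools in view where they lay. Just before hand-in the finger gap was 45 mm, the arm was nearly motionless, and the clock last read 15.7 s.
- **Something to note:** Sideways force on the wrist reached about 8 N while turning, likely because the grip was slightly off the cap's centre. It dropped to under 1 N once the cap was free. No other check failed or disagreed.

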